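Hold the spring clip open over the pattern card

TASK

Squeeze the handles of the spring clip parked on the steel strip, lift it off, and bring it gaping over the middle of the top edge of the wider of the two upright pattern cards, one jaw on each side of the card and reaching a good centimetre down past its edge, the clip upright and square to the card. Finish while holding it there wide open, still in the gripper and touching neither the card nor anything else, so that I can slip a second card in beside the first. Leave the other things on the bench where they are.

Things in the scene. Friction and masses are not known exactly. Their poses are not given: they have to be found in the camera images.
- clip: Steel spring clip of two like halves on a pin, 24 mm wide, about 95 mm tall, 0.07 to 0.12 kg, parked upright, biting the steel strip. Origin: middle of the pin (10 mm thick, 34 mm long). x: line along which handles close and jaws open; y: along the pin; z: up to the handles. Jaw tips 47 mm below the pin. Let go, it snaps shut.
- clip_grip (a point): Midway between the two flat handles, 35 mm above the pin: squeeze here, along x. Axes as the clip's. Handles begin 10 mm above the pin and splay: parked, 50 mm over the tips, which are 47 mm above the pin. Squeezed to the stop they are parallel, 24 mm over their outer faces, 52 mm above the pin. Each needs about 6 N to start, 12 N at the stop.
- clip_mouth (a point): Point on the clip midway between the jaw tips, 47 mm below the pin. Axes as the clip's.
- clip_jaw (a joint): Opening of one jaw of the clip, rad; 0.02 parked, 0.28 at the stop, where the jaw tips stand about 28 mm apart when both are there.
- clip_jaw2 (a joint): The same for the other jaw. Squeezed evenly, both open equally.
- rack: Fixed maple block 60 x 100 x 25 mm carrying the upright steel strip on which the clip is parked. Origin: centre of the underside.
- rack_edge (a point): Middle of the strip's top edge, 75 mm above the bench. x: across the strip (5 mm thick), y: along it (60 mm long), z: up; the strip stands 50 mm out of its block. The parked clip's pin rests on this edge, within 10 mm of its middle.
- wide_stand: Fixed maple foot 50 x 140 x 25 mm with the wider pattern card, of brown hardboard 130 mm wide, standing upright in it. Origin: centre of the underside.
- wide_edge (a point): Middle of the wider card's top edge, 110 mm above the bench. x: across the card (5 mm thick), y: along the edge (130 mm), z: up; the card stands 85 mm out of its foot.
- narrow_stand: Fixed maple foot 50 x 80 x 25 mm with the narrower card, 70 mm wide, 5 mm thick, top edge also 110 mm above the bench; same material. Not to be used. Origin: centre of the underside; x across the card.
- roll_holder: Bystander: orange sandpaper roll holder, 60 mm round, 135 mm long, lying along its x. Origin: underside.
- bit_box: Bystander: blue router bit box 90 x 140 x 43 mm. Origin: underside.
- scraper: Bystander: steel hand scraper with wooden handle, 200 mm long along x, 20 mm high. Origin: underside.
- push_block: Bystander: maple push block 160 x 70 mm, 70 mm high with its handle. Origin: underside.

How it is judged:
By the outcome, as a careful person would: the job done as asked, in the order asked, and still so for the second after the job is handed in, while the arm keeps its last pose, push and grip.
It also fails if it takes over 38 s, if anything falls off the work surface, if the arm or the gripper's body presses on something with over 40 N, if the wrist force passes 120 N, or if a joint passes its speed limit or range.

ROBOT

A 7-joint arm with a two-finger parallel gripper is mounted at the origin on the work surface. World frame = base frame: x ahead of the robot, y to its left, z up, the work surface at z = 0. Lengths are in m, angles in rad, forces in N, time in s.
With the tool pointing down it reaches from about 0.425 to 0.825 m from the base axis. Payload 3.6 kg.
Tool frame: the origin (TCP) lies at the very end of the fingers, on their centre line; the grasp point (between the pads) lies 19 mm behind it; z points along the fingers, x is the direction in which the jaws open and shut, and the axes are right-handed (so a half turn about z gives the same grasp; the last joint's range is limited). The gripper opens to 85 mm and grips with 20 to 120 N. Pads are 22 mm wide; open, the fingers measure 114 mm over their backs; the gripper's body (76 mm by 85 mm) begins 54 mm behind the grasp point. The pads swing forward as they close: fully open they stand 13 mm farther back than shut.
Start: joints at [-1.216, 0.615, -0.013, 1.423, 0.008, 1.103, -0.04], TCP at [0.242, 0.603, 0.231] pointing down, gripper open.
Joint ranges: [-3.12, 3.12], [-0.3, 2.06], [-1.34, 1.32], [0.26, 2.42], [-1.36, 4.5], [0.01, 1.98], [-2.84, 2.84]. Speed limits (rad/s): [2.79, 2.79, 3.14, 3.14, 3.14, 3.14, 3.14].

INTERFACE

Orientations are given as [roll, pitch, yaw] about the fixed x, y, z axes, in that order (R = Rz(yaw) Ry(pitch) Rx(roll)).
In Python, from station import env gives the robot as it stands.
- The arm moves only by the shell command python3 -m handwheel 'ROWS'. ROWS is text: rows parted by semicolons, each of 5 numbers parted by spaces: the shift along the tool's x, y, z in m, then the turn about the tool's z in degrees, then the closure, from -1 (fully open) to 1 (shut). A call has 1 to 8 rows; each row is the pose to reach, as a shift and turn from the pose measured when the call began, along the tool's axes at that moment; what a row does not reach only later rows make up. A row lasts 1/12 s, in which the tool goes at most 41.7 mm and 7.16 degrees, less where a joint would pass 70% of its speed; a pose out of reach is approached as far as the arm can. A call with a gripper value outside its range is refused whole. The fingers move at their own pace and stop on an object; the grip force is fixed at half the most. Time passes only in rows, so rows that repeat a pose let the fingers close. It gives the time, the measured TCP pose, the force and the opening at its end, in the units of the state.
- env.get_state(): the state, without advancing time (a new reading comes with each control period).
- env.capture(name): name is "scene" or "top"; returns a dict with "image" (400x640x3 uint8, blue, green, red), "fx", "fy", "cx", "cy" (pixels), "D" ([k1, k2, p1, p2, k3] as OpenCV has them; the pictures are not rectified), "T" (4x4, takes a point from camera to world coordinates). Camera axes: x right, y up, looking along -z (the intrinsics and any distortion apply to the point x, -y, -z); pixel columns grow to the right and rows downward; lengths in m; the calibration is good to about 2 mm. A picture is of the moment at which its call begins. There is no depth.
- env.job_done(): hands the job in, once; it reports no verdict.
The state is a dict: "clock": time; "joints": joint angles; "qd": joint speeds; "effort": joint torques, N m; "tool_pos": TCP position; "orientation": TCP orientation; "ft_force": force on the tool from outside, world axes, zero at the start; "wrist_torque": the same for the moment, N m; "grip_width": finger opening in m.
Only numpy, scipy, OpenCV 4.12 (cv2) and the standard library are available. Lean on these libraries where they do the work, as an engineer would, in place of code of your own. Each camera call takes 0.05 s, during which the arm holds its last target.

## Working session

There is one attempt and no reset: what is moved stays moved. The work goes in short steps, Python scripts to look and compute and a shell command to move; the robot and the scene stay as the last step left them, time stands still between calls to the robot, and variables do not carry over. Pictures are saved under pics/ and viewed, and the job is handed in when it is done.

```bash
mkdir -p pics; ls; python3 - <<'E'
from station import env
import cv2,json
s=env.get_state()
for k,v in s.items(): print(k,v)
for n in("scene","top"):
    c=env.capture(n); cv2.imwrite(f"pics/{n}0.png",c["image"]); print(n,c["fx"],c["fy"],c["cx"],c["cy"],c["D"],c["T"])
E
```

```text
pics
clock 0.0
joints [-1.21652069  0.61595115 -0.01262245  1.42491612  0.00809394  1.10337788
 -0.04042299]
qd [ 0.00027811  0.00118888 -0.00046202  0.00024395  0.00065619  0.00076647
 -0.00250653]
effort [ 2.79975429e-04 -4.69201970e+01  2.59085745e-01 -1.71031505e+01
  9.92851797e-03  9.66556283e-03  1.92776227e-06]
tool_pos [0.24126833 0.60273827 0.23011168]
orientation [3.14156356e+00 2.60237758e-03 1.19006654e+00]
ft_force [0.59637398 0.74865794 0.28916265]
wrist_torque [ 0.00699202 -0.02640601 -0.03110818]
grip_width 0.08571165923776779
scene 362.1528945264578 362.1528945264578 320.57362519022314 198.86519223475474 [0.01444718 0.         0.         0.         0.        ] [[-0.90721319 -0.24636892  0.34097887  0.87628335]
 [ 0.42063613 -0.52080994  0.74284739  0.61182671]
 [-0.00542933  0.81734898  0.57611732  0.64944468]
 [ 0.          0.          0.          1.        ]]
top 439.2192623144082 439.2192623144082 322.63218015878874 201.13485528774675 [-0.11680049  0.          0.          0.          0.        ] [[ 0.0048875   0.98276823 -0.18477746  0.28603777]
 [-0.99991992  0.00696001  0.01056927 -0.07067797]
 [ 0.01167319  0.18471101  0.98272355  1.53420837]
 [ 0.          0.          0.          1.        ]]
```

View pics/scene0.png

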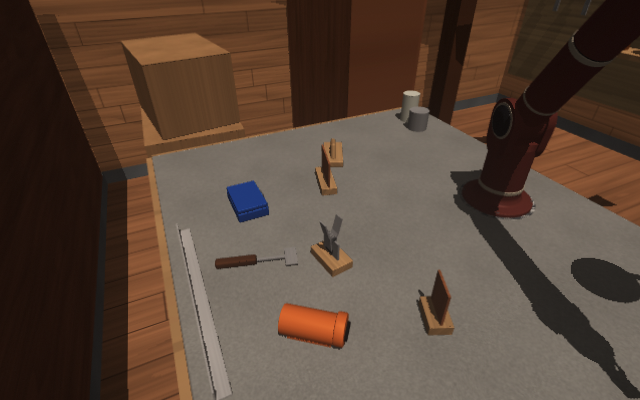

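View pics/top0.png

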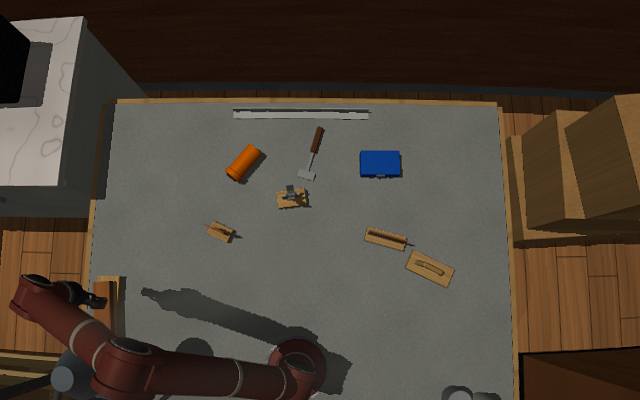

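The scene view shows the clip at about (333,235), the narrow card at (440,300) and the wide card at (326,165) with the push block behind it. In the top view the clip is at (291,192), the narrow card at (220,231), the wide card at (386,238) and the push block at (430,268). Next I'll zoom in.

```bash
cat > h.py <<'E'
import numpy as np,cv2
from station import env
def cap(n,name=None):
    c=env.capture(n)
    if name: cv2.imwrite(f"pics/{name}.png",c["image"])
    return c
def ray(c,p):
    K=np.array([[c["fx"],0,c["cx"]],[0,c["fy"],c["cy"]],[0,0,1]])
    u=cv2.undistortPoints(np.array([[p]],float),K,np.array(c["D"],float))[0,0]
    T=np.array(c["T"]);d=T[:3,:3]@np.array([u[0],-u[1],-1.]);return T[:3,3],d/np.linalg.norm(d)
def onz(c,p,z):
    o,d=ray(c,p);return o+d*(z-o[2])/d[2]
def tri(c1,p1,c2,p2):
    A=np.zeros((3,3));b=np.zeros(3);
    R=[ray(c1,p1),ray(c2,p2)]
    for o,d in R:
        P=np.eye(3)-np.outer(d,d);A+=P;b+=P@o
    x=np.linalg.solve(A,b);return x,[np.linalg.norm((np.eye(3)-np.outer(d,d))@(x-o)) for o,d in R]
def proj(c,X):
    T=np.array(c["T"]);q=T[:3,:3].T@(np.array(X,float)-T[:3,3])
    K=np.array([[c["fx"],0,c["cx"]],[0,c["fy"],c["cy"]],[0,0,1]])
    return cv2.projectPoints(np.array([[q[0],-q[1],-q[2]]]),np.zeros(3),np.zeros(3),K,np.array(c["D"],float))[0][0,0]
def crop(c,x,y,w,h,f,name):
    im=cv2.resize(c["image"][y:y+h,x:x+w],None,fx=f,fy=f,interpolation=cv2.INTER_CUBIC)
    im=cv2.convertScaleAbs(im,alpha=1.5,beta=10)
    for i in range(0,w,10):
        cv2.line(im,(i*f,0),(i*f,5),(0,255,0),1);cv2.putText(im,str(x+i),(i*f,16),0,.35,(0,255,0),1)
    for i in range(0,h,10):
        cv2.line(im,(0,i*f),(5,i*f),(0,255,0),1);cv2.putText(im,str(y+i),(6,i*f+4),0,.35,(0,255,0),1)
    cv2.imwrite(f"pics/{name}.png",im)
E
python3 - <<'E'
from h import *
t=cap("top");s=cap("scene")
crop(t,265,170,60,50,12,"t_clip");crop(t,355,220,65,35,12,"t_wide")
crop(s,300,205,60,75,8,"s_clip");crop(s,305,130,50,70,8,"s_wide")
ims=[cv2.imread(f"pics/{n}.png") for n in("s_clip","s_wide")]
E
```

```text
(no output)
```

View pics/t_clip.png

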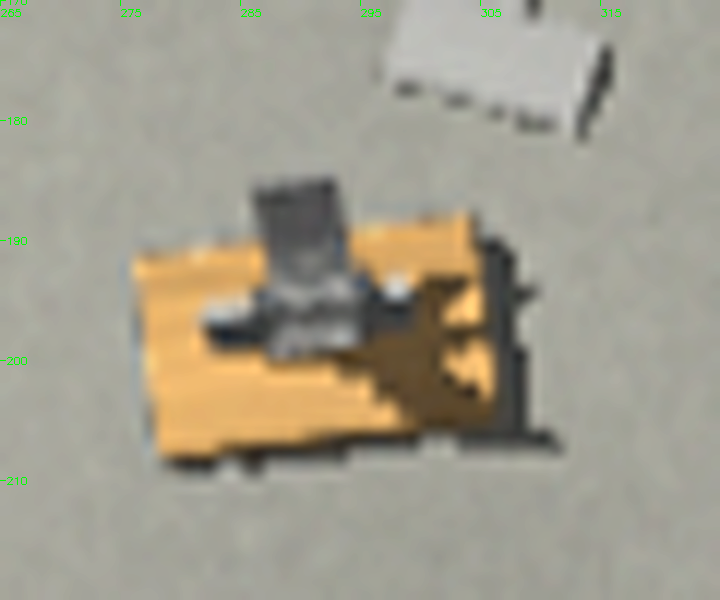

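View pics/t_wide.png

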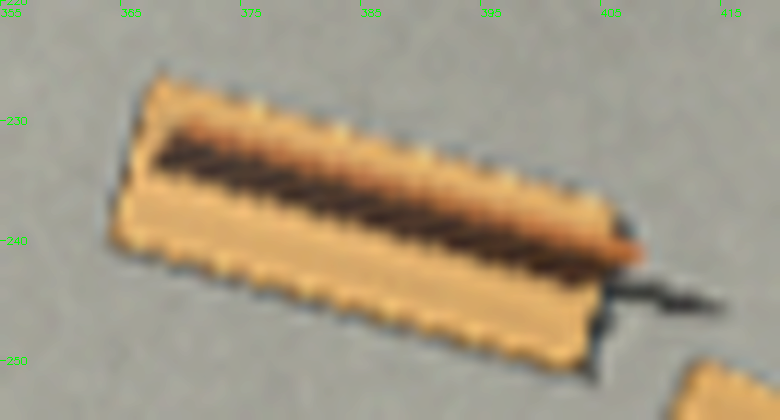

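View pics/s_clip.png

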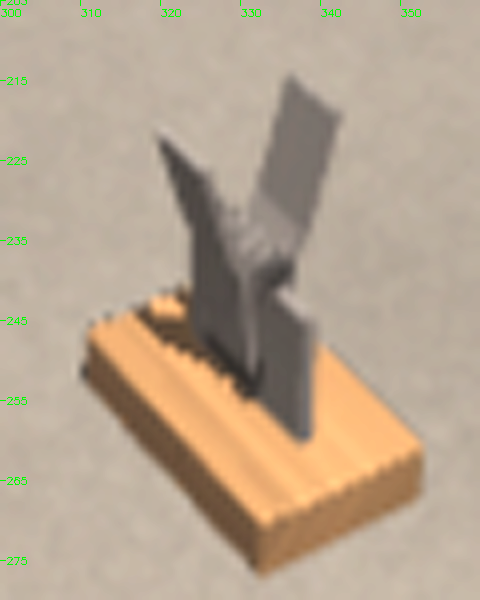

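View pics/s_wide.png

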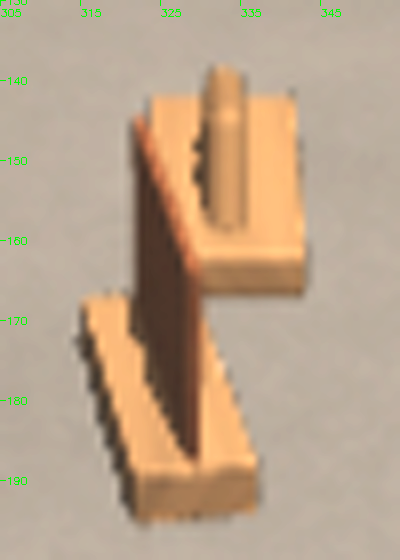

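```bash
python3 - <<'E'
from h import *
t=cap("top");s=cap("scene")
tc=lambda u,v,x,y,f:((u+.5)/f-.5+x,(v+.5)/f-.5+y)
def rect(P):
    P=np.array(P,np.float32);c=P.mean(0);a=P[1]-P[0]+P[2]-P[3];b=P[3]-P[0]+P[2]-P[1]
    print("  centre",c,"len",np.linalg.norm(a)/2,np.linalg.norm(b)/2,"ang long",np.degrees(np.arctan2(a[1],a[0])),"short",np.degrees(np.arctan2(b[1],b[0])))
print("rack top");rect([onz(t,tc(u,v,265,170,12),.025)[:2] for u,v in[(135,258),(470,213),(492,425),(160,455)]])
print("rack scene");rect([onz(s,tc(u,v,300,205,8),.025)[:2] for u,v in[(90,328),(262,520),(422,447)]]+[onz(s,tc(422-262+90-90+90,447-520+328,300,205,8),.025)[:2]])
print("wide top");rect([onz(t,tc(u,v,355,220,12),.025)[:2] for u,v in[(160,78),(612,203),(588,370),(115,240)]])
for n,c,o,ps in(("wt",t,(355,220,12),[(178,122),(637,248)]),("ws",s,(305,130,8),[(138,122),(197,268)])):
    P=[onz(c,tc(*p,*o),.110)[:2] for p in ps];d=P[1]-P[0];print(n,P,np.mean(P,0),np.linalg.norm(d),np.degrees(np.arctan2(d[1],d[0])))
# clip handle tips
a=tc(298,183,265,170,12);b=tc(315,97,300,205,8)
print("handle + tip",tri(t,a,s,b),onz(t,a,.127),onz(s,b,.127))
a=tc(255,190,265,170,12);b=tc(338,183,265,170,12);print([onz(t,p,.127) for p in(a,b)])
a=tc(291,76,300,205,8);b=tc(341,117,300,205,8);print([onz(s,p,.127) for p in(a,b)])
print("other tip scene",onz(s,tc(160,135,300,205,8),.127),onz(s,tc(210,175,300,205,8),.127))
print("strip end top",onz(t,tc(210,315,265,170,12),.075),onz(t,tc(405,285,265,170,12),.075))
E
```

```text
rack top
  centre [0.5814144 0.0248512] len 0.09786704 0.061274692 ang long -83.044655 short -172.52847
rack scene
  centre [0.57950294 0.02665019] len 0.099311545 0.059570085 ang long 96.003654 short -172.26006
wide top
  centre [ 0.4412647 -0.3042844] len 0.13840099 0.04885726 ang long -105.27021 short 167.11313
wt [array([ 0.45984635, -0.2393026 ]), array([ 0.42579017, -0.36456554])] [ 0.44281826 -0.30193407] 0.12980996644702808 -105.20979191570463
ws [array([ 0.42394854, -0.36105973]), array([ 0.45502469, -0.24213489])] [ 0.43948662 -0.30159731] 0.12291803948290736 75.35554795854331
handle + tip (array([0.584418  , 0.03235614, 0.14774629]), [np.float64(0.018164475350401214), np.float64(0.01816447535040122)]) [0.60444888 0.02364094 0.127     ] [0.55867613 0.02221125 0.127     ]
[array([0.6024063 , 0.03537081, 0.127     ]), array([0.60452434, 0.01269353, 0.127     ])]
[array([0.56047295, 0.01023878, 0.127     ]), array([0.55617391, 0.03378771, 0.127     ])]
other tip scene [0.60708768 0.01896154 0.127     ] [0.6018559  0.04134862 0.127     ]
strip end top [0.57785305 0.05125146 0.075     ] [ 0.58688518 -0.00369283  0.075     ]
```

```bash
cat >> h.py <<'E'
def togo(X,yawdeg):
    from scipy.spatial.transform import Rotation as R
    s=env.get_state();Rm=R.from_euler("xyz",s["orientation"]).as_matrix()
    d=Rm.T@(np.array(X)-s["tool_pos"]);yaw=np.degrees(np.arctan2(Rm[1,0],Rm[0,0]))
    t=(yaw-yawdeg+180)%360-180
    print("t %.2f pos %s yaw %.2f  shift mm %s turn %.2f w %.4f F %s tilt %s"%(s["clock"],np.round(s["tool_pos"],4),yaw,np.round(d*1000,1),t,s["grip_width"],np.round(s["ft_force"],1),np.round(Rm[:2,2],4)))
E
python3 -c "
from h import *
togo([.581,.024,.18],6.5)"
python3 -m handwheel '-0.015 0.02 0 2 -1;-0.04 0.05 0 7 -1;-0.065 0.08 0 14 -1;-0.09 0.11 0 20 -1;-0.115 0.14 0 26 -1;-0.135 0.175 0 31 -1;-0.16 0.205 0 36 -1;-0.18 0.23 0 40 -1'
python3 -c "
from h import *
togo([.581,.024,.18],6.5)"
```

```text
t 0.30 pos [0.2415 0.6032 0.2309] yaw 68.18  shift mm [-411.5  530.5   51.2] turn 61.68 w 0.0858 F [ 0.6 -0.2 -1. ] tilt [-0.0004 -0.0008]
clock: 0.97
tool_pos: [0.3898, 0.3475, 0.2314]
orientation: [3.14, 0.0, 0.485]
ft_force: [0.9, 0.7, -0.5]
grip_width: 0.0853
t 0.97 pos [0.3898 0.3475 0.2314] yaw 27.80  shift mm [ 18.3 375.2  52. ] turn 21.30 w 0.0853 F [ 0.9  0.7 -0.5] tilt [ 0.0007 -0.0016]
```

```bash

python3 -m handwheel '0.001 0.03 0 3 -1;0.003 0.065 0 6 -1;0.005 0.10 0 10 -1;0.007 0.135 0 13 -1;0.009 0.17 0 16 -1;0.011 0.205 0 19 -1;0.012 0.24 0 21 -1;0.014 0.27 0 21.3 -1'
python3 -m handwheel '0 0.02 0 0 -1;0 0.04 0 0 -1;0 0.06 0 0 -1;0 0.07 0 0 -1;0 0.075 0 0 -1;0 0.075 0 0 -1'
python3 -c "
from h import *
togo([.581,.024,.18],6.5)
t=cap('top');s=cap('scene')
crop(t,255,150,80,70,9,'t1');crop(s,280,160,90,100,6,'s1')"
```

```text
clock: 1.63
tool_pos: [0.529, 0.1125, 0.2321]
orientation: [3.139, -0.001, 0.111]
ft_force: [0.3, 0.3, -0.5]
grip_width: 0.0853
clock: 2.13
tool_pos: [0.5373, 0.0373, 0.2324]
orientation: [3.139, -0.001, 0.109]
ft_force: [1.0, 0.5, 0.2]
grip_width: 0.0853
t 2.13 pos [0.5373 0.0373 0.2324] yaw 6.25  shift mm [41.9 17.8 52.4] turn -0.25 w 0.0853 F [1.  0.5 0.2] tilt [ 0.0015 -0.0024]
```

```bash

python3 -m handwheel '0.015 0.006 0.01 0 -1;0.03 0.012 0.02 0 -1;0.042 0.018 0.035 0 -1;0.042 0.018 0.045 0 -1;0.042 0.018 0.045 0 -1;0.042 0.018 0.045 0 -1'
python3 -c "
from h import *
togo([.581,.024,.096],6.5)
t=cap('top');s=cap('scene')
crop(t,255,150,80,70,9,'t2');crop(s,280,160,90,100,6,'s2')"
```

```text
clock: 2.73
tool_pos: [0.5799, 0.028, 0.1866]
orientation: [3.141, 0.002, 0.114]
ft_force: [-0.4, 0.6, 0.4]
grip_width: 0.0854
t 2.73 pos [0.5799 0.028  0.1866] yaw 6.55  shift mm [ 0.8  4.  90.6] turn 0.05 w 0.0854 F [-0.4  0.6  0.4] tilt [-0.0015 -0.0003]
```

View pics/s2.png

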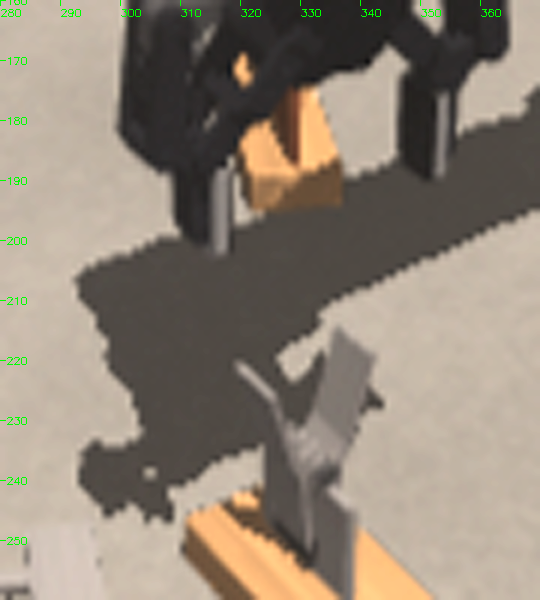

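View pics/t2.png

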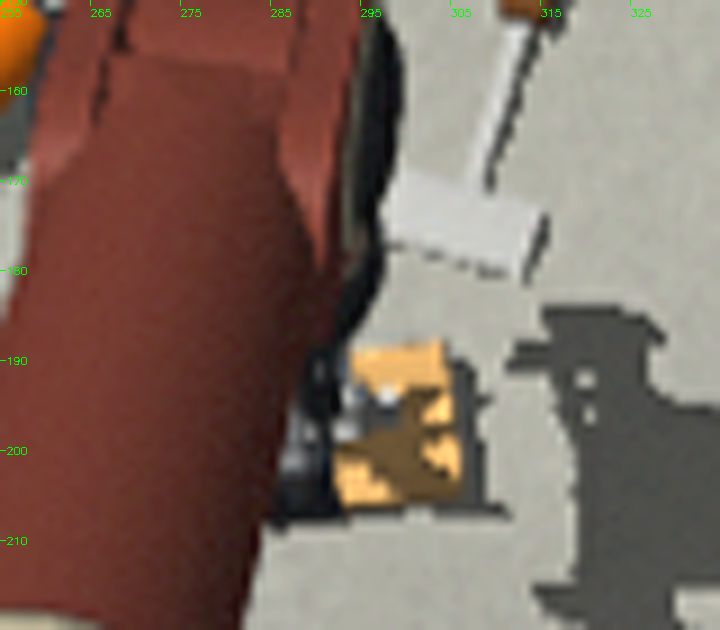

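```bash

python3 -c "
from h import *
s=env.capture('scene')
for p in[(316.3,201.5),(353,189.5)]: print(onz(s,p,.1996))
R=lambda y:np.array([[np.cos(y),np.sin(y)],[np.sin(y),-np.cos(y)]])
for dx in(-.0427,.0427): print(np.r_[env.get_state()['tool_pos'][:2]+R(.114)@[dx,-.011],.1996], proj(s,np.r_[env.get_state()['tool_pos'][:2]+R(.114)@[dx,-.011],.1996]))
togo([.581,.0245,.096],7)"
```

```text
[0.62239092 0.03675026 0.1996    ]
[0.52920873 0.0298265  0.1996    ]
[0.53725132 0.03328041 0.1996    ] [350.58263488 191.14022165]
[0.62209699 0.04299494 0.1996    ] [317.63845512 203.01428548]
t 2.88 pos [0.5809 0.0272 0.1882] yaw 6.51  shift mm [-0.4  2.6 92.2] turn -0.49 w 0.0853 F [-0.1 -0.2 -0.2] tilt [ 0.0024 -0.0005]
```

```bash

python3 -m handwheel '0 0.001 0.015 0 -1;0 0.002 0.035 -0.5 -1;0 0.003 0.055 -0.5 -1;0 0.003 0.075 -0.5 -1;0 0.003 0.087 -0.5 -1;0 0.003 0.092 -0.5 -1;0 0.003 0.092 -0.5 -1;0 0.003 0.092 -0.5 -1'
python3 -c "
from h import *
togo([.581,.0245,.096],7)
s=cap('scene')
crop(s,280,160,90,100,6,'s3')"
```

```text
clock: 3.55
tool_pos: [0.5821, 0.0243, 0.0972]
orientation: [3.141, -0.004, 0.122]
ft_force: [-0.2, 0.3, 0.5]
grip_width: 0.0856
t 3.55 pos [0.5821 0.0243 0.0972] yaw 7.02  shift mm [-1.  -0.3  1.2] turn 0.02 w 0.0856 F [-0.2  0.3  0.5] tilt [ 0.004  -0.0003]
```

View pics/s3.png

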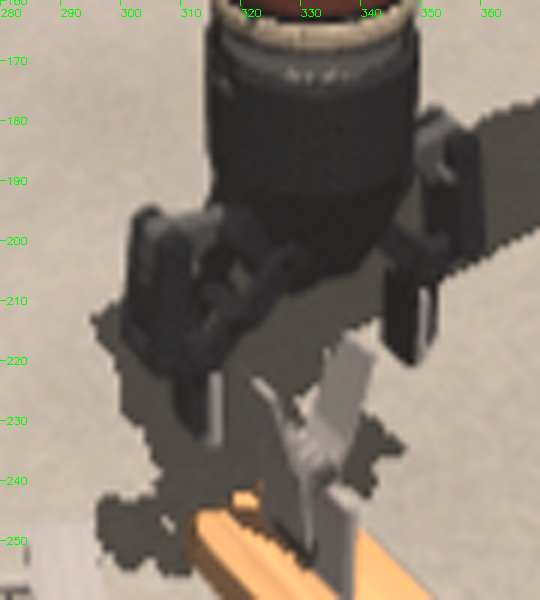

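The fingers straddle the handles: pad ends at (315,234) and (349,220), handle tips at (322,224) and (341,219). Closing now.

```bash

python3 -m handwheel '0 0 0 0 0;0 0 0 0 0.3;0 0 0 0 0.6;0 0 0 0 1;0 0 0 0 1;0 0 0 0 1;0 0 0 0 1;0 0 0 0 1'
python3 -c "
from h import *
togo([.581,.0245,.096],7)
s=cap('scene')
crop(s,280,160,90,100,6,'s4')"
```

```text
clock: 4.27
tool_pos: [0.5831, 0.0239, 0.1017]
orientation: [3.141, -0.008, 0.122]
ft_force: [-6.4, 0.9, 21.0]
grip_width: 0.0218
t 4.27 pos [0.5831 0.0239 0.1017] yaw 6.98  shift mm [-2.1 -0.9  5.7] turn -0.02 w 0.0218 F [-6.4  0.9 21. ] tilt [0.0076 0.0008]
```

View pics/s4.png

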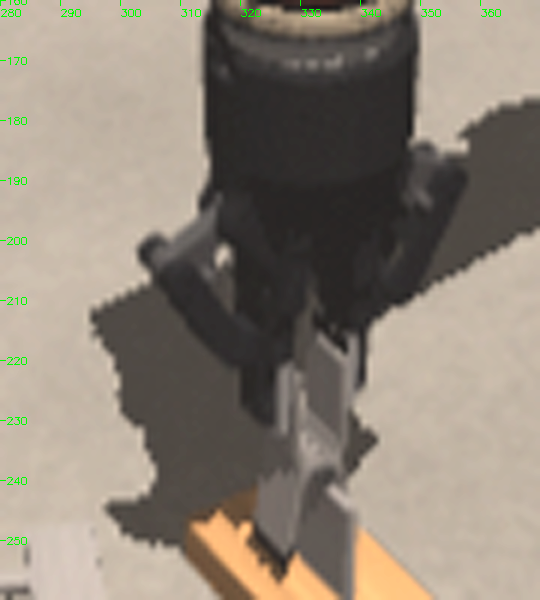

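```bash

python3 -m handwheel '0 0 0.003 0 1;0 0 0.0 0 1;0 0 -0.005 0 1;0 0 -0.01 0 1;0 0 -0.015 0 1;0 0 -0.015 0 1'
python3 -c "
from h import *
togo([.581,.0245,.096],7)
s=cap('scene')
crop(s,280,160,90,100,6,'s5')"
```

```text
clock: 4.82
tool_pos: [0.5838, 0.0239, 0.1176]
orientation: [3.141, -0.01, 0.122]
ft_force: [-0.7, -0.5, -0.8]
grip_width: 0.0216
t 4.82 pos [0.5838 0.0239 0.1176] yaw 6.99  shift mm [-2.9 -0.9 21.6] turn -0.01 w 0.0216 F [-0.7 -0.5 -0.8] tilt [0.0095 0.0007]
```

View pics/s5.png

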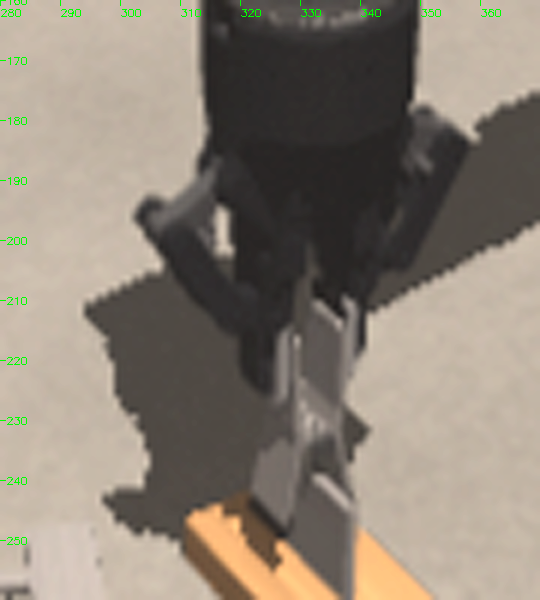

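The clip has risen with the gripper, its pin clear of the strip edge near (330,232). I'll keep lifting.

```bash

python3 -m handwheel '0 0 -0.012 0 1;0 0 -0.03 0 1;0 0 -0.05 0 1;0 0 -0.07 0 1;0 0 -0.09 0 1;0 0 -0.105 0 1;0 0 -0.115 0 1;0 0 -0.115 0 1'
python3 -c "
from h import *
togo([.4415,-.3025,.235],-15)
s=cap('scene');t=cap('top')
crop(s,280,130,90,100,6,'s6');crop(t,255,150,80,70,9,'t6')"
```

```text
clock: 5.53
tool_pos: [0.5837, 0.0237, 0.2341]
orientation: [3.141, -0.013, 0.122]
ft_force: [0.4, -0.5, -1.4]
grip_width: 0.0222
t 5.53 pos [0.5837 0.0237 0.2341] yaw 6.99  shift mm [-180.8  306.5   -3. ] turn 21.99 w 0.0222 F [ 0.4 -0.5 -1.4] tilt [0.0129 0.0009]
```

View pics/s6.png

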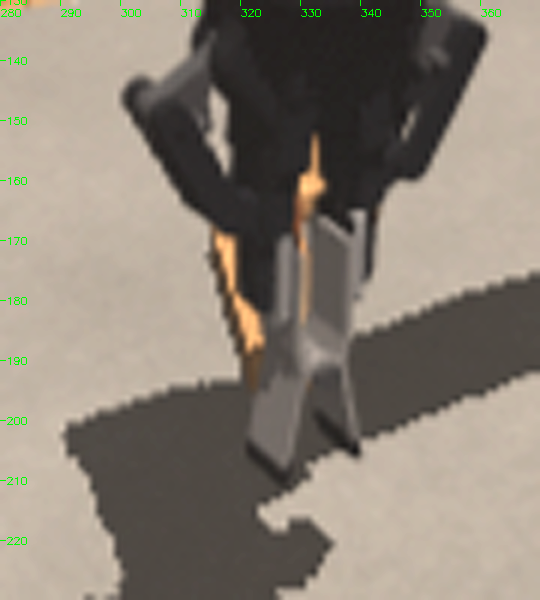

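```bash

python3 -c "
from h import *
s=env.capture('scene')
q=[((u+.5)/6-.5+280,(v+.5)/6-.5+130) for u,v in[(248,450),(288,487),(358,456)]]
for z in(.155,.16,.165,.17,.175):
  P=[onz(s,p,z) for p in q];print(z,np.round(P,4).tolist(),np.linalg.norm(P[0]-P[1]),np.linalg.norm(P[1]-P[2]))
y=.122;x=np.array([np.cos(y),np.sin(y),0]);yy=np.array([-np.sin(y),np.cos(y),0]);T=env.get_state()['tool_pos']
for off in(.016,.0215):
  for dx,dy,dz in[(.014,-.012,-.047),(.014,.012,-.047),(-.014,.012,-.047),(-.012,.012,.052),(-.012,-.012,.052),(0,.017,0)]:
    p=proj(s,T+dx*x+dy*yy+[0,0,dz-off]);print(off,(dx,dy,dz),(p-[280,130]+.5)*6-.5)
"
```

```text
0.155 [[0.5926, -0.0045, 0.155], [0.5889, 0.0234, 0.155], [0.556, 0.0171, 0.155]] 0.028183955874789314 0.03354207115164765
0.16 [[0.5955, 0.0017, 0.16], [0.5918, 0.0294, 0.16], [0.5592, 0.0231, 0.16]] 0.02789894971484175 0.033202881829251456
0.165 [[0.5983, 0.008, 0.165], [0.5948, 0.0353, 0.165], [0.5625, 0.0292, 0.165]] 0.02761394355489422 0.03286369250685512
0.17 [[0.6012, 0.0142, 0.17], [0.5977, 0.0413, 0.17], [0.5657, 0.0352, 0.17]] 0.027328937394946764 0.032524503184458924
0.175 [[0.6041, 0.0204, 0.175], [0.6006, 0.0472, 0.175], [0.569, 0.0412, 0.175]] 0.027043931234999326 0.03218531386206252
0.016 (0.014, -0.012, -0.047) [257.60673214 451.03698524]
0.016 (0.014, 0.012, -0.047) [292.25416035 483.50973705]
0.016 (-0.014, 0.012, -0.047) [355.18863499 459.44290332]
0.016 (-0.012, 0.012, 0.052) [357.14262438 231.46408223]
0.016 (-0.012, -0.012, 0.052) [319.02482306 202.51151146]
0.016 (0, 0.017, 0) [333.70792168 372.78620194]
0.0215 (0.014, -0.012, -0.047) [257.64081631 462.8114164 ]
0.0215 (0.014, 0.012, -0.047) [292.1525163  495.40132437]
0.0215 (-0.014, 0.012, -0.047) [354.84405411 471.25292633]
0.0215 (-0.012, 0.012, 0.052) [356.76147856 245.13394175]
0.0215 (-0.012, -0.012, 0.052) [318.80829087 216.00608335]
0.0215 (0, 0.017, 0) [333.43391064 385.50287906]
```

```bash

python3 -m handwheel '-0.007 0.012 0 1 1;-0.02 0.034 0 3 1;-0.036 0.06 0 5.5 1;-0.052 0.088 0 8.5 1;-0.07 0.12 0 11 1;-0.088 0.15 0 13 1;-0.105 0.178 0 15 1;-0.12 0.204 0 17 1'
python3 -c "
from h import *
togo([.4415,-.3025,.235],-15)"
```

```text
clock: 6.35
tool_pos: [0.4845, -0.1959, 0.2292]
orientation: [-3.141, -0.003, -0.18]
ft_force: [0.8, 0.8, -0.9]
grip_width: 0.022
t 6.35 pos [ 0.4845 -0.1959  0.2292] yaw -10.30  shift mm [-23.2 112.5  -6. ] turn 4.70 w 0.0220 F [ 0.8  0.8 -0.9] tilt [0.0034 0.0004]
```

```bash

python3 -m handwheel '-0.004 0.022 -0.001 1 1;-0.009 0.046 -0.003 2 1;-0.014 0.07 -0.005 3 1;-0.018 0.09 -0.006 4 1;-0.022 0.106 -0.006 4.7 1;-0.023 0.1125 -0.006 4.7 1;-0.023 0.1125 -0.006 4.7 1;-0.023 0.1125 -0.006 4.7 1'
python3 -c "
from h import *
togo([.4415,-.3025,.1615],-15)
s=cap('scene');t=cap('top')
crop(s,280,80,90,120,5,'s7');crop(t,340,200,100,70,8,'t7')"
```

```text
clock: 7.02
tool_pos: [0.4413, -0.3018, 0.2343]
orientation: [-3.139, -0.002, -0.262]
ft_force: [-1.0, 0.5, -1.6]
grip_width: 0.0217
t 7.02 pos [ 0.4413 -0.3018  0.2343] yaw -15.02  shift mm [ 0.2  0.8 72.8] turn -0.02 w 0.0217 F [-1.   0.5 -1.6] tilt [0.0023 0.0021]
```

View pics/s7.png

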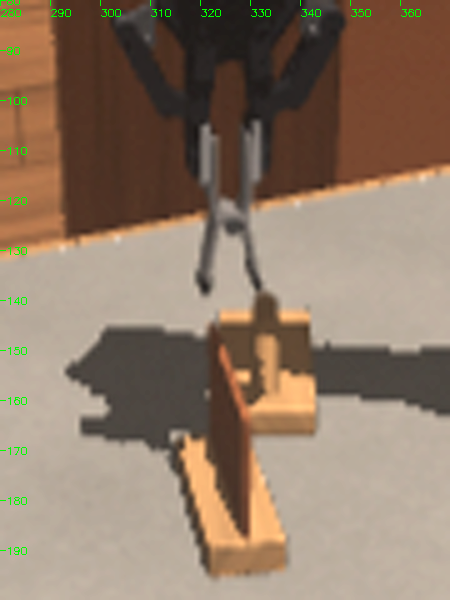

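View pics/t7.png

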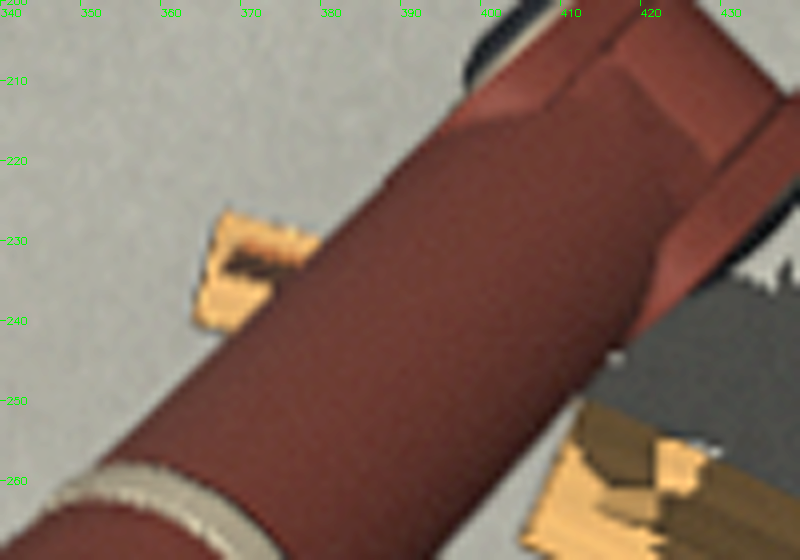

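The clip is over the card, jaw tips at about (320.5,138) and (331,137); the card's top edge runs from (322,145) to (330,163). Next I'll compare clip and card in this same camera.

```bash

python3 -c "
from h import *
s=env.capture('scene')
crop(s,310,95,34,80,7,'s8')
T=env.get_state()['tool_pos']
q=[((u+.5)/5-.5+280,(v+.5)/5-.5+80) for u,v in[(206,294),(260,291),(212,326),(250,415)]]
y=-.262;x=np.array([np.cos(y),np.sin(y),0]);yy=np.array([-np.sin(y),np.cos(y),0])
for off in(.017,.02):
  for dx in(.014,-.014):
   for dy in(-.012,.012):
    p=proj(s,T+dx*x+dy*yy+[0,0,-.047-off]);print(off,dx,dy,(p-[310,95]+.5)*7-.5)
for c in[(.4415,-.3025),(.4428,-.302)]:
 for dx in(.0025,-.0025):
  for dy in(-.065,.065):
   p=proj(s,np.r_[c,.11]+dx*x+dy*yy);print(c,dx,dy,(p-[310,95]+.5)*7-.5)
"
```

```text
0.017 0.014 -0.012 [ 69.01419736 281.51102272]
0.017 0.014 0.012 [ 78.43649698 305.22282775]
0.017 -0.014 -0.012 [131.88175867 276.47431984]
0.017 -0.014 0.012 [142.37972719 300.01363816]
0.02 0.014 -0.012 [ 69.06391536 287.81045801]
0.02 0.014 0.012 [ 78.47206031 311.59541672]
0.02 -0.014 -0.012 [131.83306804 282.76013355]
0.02 -0.014 0.012 [142.31352972 306.37239668]
(0.4415, -0.3025) 0.0025 -0.065 [ 75.25461628 348.73606062]
(0.4415, -0.3025) 0.0025 0.065 [127.09882616 484.13222827]
(0.4415, -0.3025) -0.0025 -0.065 [ 85.74455371 347.85736799]
(0.4415, -0.3025) -0.0025 0.065 [138.5658604  483.08337243]
(0.4428, -0.302) 0.0025 -0.065 [ 73.18740994 349.71351225]
(0.4428, -0.302) 0.0025 0.065 [124.87124438 485.30526965]
(0.4428, -0.302) -0.0025 -0.065 [ 83.68569596 348.83369742]
(0.4428, -0.302) -0.0025 0.065 [136.34825445 484.25492269]
```

View pics/s8.png

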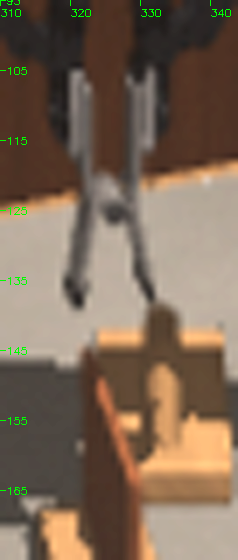

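```bash

python3 -m handwheel '0 0.001 0.01 0 1;0 0.001 0.022 0 1;0 0.001 0.034 0 1;0 0.001 0.042 0 1;0 0.001 0.045 0 1;0 0.001 0.045 0 1'
python3 -c "
from h import *
togo([.4413,-.3025,.1605],-15)
s=cap('scene')
crop(s,305,95,44,80,7,'s9')"
```

```text
clock: 7.67
tool_pos: [0.442, -0.3009, 0.1885]
orientation: [-3.138, -0.0, -0.258]
ft_force: [-0.2, 0.1, -0.3]
grip_width: 0.022
t 7.67 pos [ 0.442  -0.3009  0.1885] yaw -14.80  shift mm [-0.3  1.8 28. ] turn 0.20 w 0.0220 F [-0.2  0.1 -0.3] tilt [0.0012 0.0031]
```

View pics/s9.png

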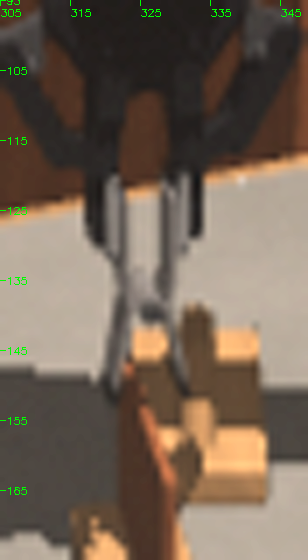

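Jaw tips at (321,151) and (331,151) straddle the card edge, whose middle is at about (326,154). Going down the rest.

```bash

python3 -m handwheel '0 0.001 0.006 0 1;0 0.001 0.013 0 1;0 0.002 0.02 0 1;0 0.002 0.026 0 1;0 0.002 0.028 0 1;0 0.002 0.028 0 1;0 0.002 0.028 0 1'
python3 -c "
from h import *
togo([.4413,-.3025,.1605],-15)
s=cap('scene');t=cap('top')
crop(s,305,105,44,80,7,'s10');crop(t,350,215,80,50,9,'t10')
T=env.get_state()['tool_pos'];y=-.262;x=np.array([np.cos(y),np.sin(y),0]);yy=np.array([-np.sin(y),np.cos(y),0])
for off in(.0175,):
  for dx in(.014,-.014):
   for dy in(-.012,.012):
    p=proj(s,T+dx*x+dy*yy+[0,0,-.047-off]);print(off,dx,dy,(p-[305,105]+.5)*7-.5)
for dx in(.0025,-.0025):
  for dy in(-.065,0,.065):
   p=proj(s,np.r_[(.4413,-.3025,.11)]+dx*x+dy*yy);print(dx,dy,(p-[305,105]+.5)*7-.5)
"
```

```text
clock: 8.3
tool_pos: [0.4419, -0.3034, 0.1612]
orientation: [-3.139, -0.002, -0.259]
ft_force: [-0.8, 0.3, -0.9]
grip_width: 0.0219
t 8.30 pos [ 0.4419 -0.3034  0.1612] yaw -14.82  shift mm [-0.8 -0.7  0.7] turn 0.18 w 0.0219 F [-0.8  0.3 -0.9] tilt [0.0023 0.0022]
0.0175 0.014 -0.012 [103.2429947  357.74713173]
0.0175 0.014 0.012 [112.28079106 383.00510876]
0.0175 -0.014 -0.012 [163.68426948 352.42439141]
0.0175 -0.014 0.012 [173.71658387 377.50683314]
0.0025 -0.065 [110.64126064 278.65288109]
0.0025 0 [135.388561   343.23708194]
0.0025 0.065 [162.51945583 414.03254592]
-0.0025 -0.065 [121.13037745 277.77427924]
-0.0025 0 [146.34427893 342.27913445]
-0.0025 0.065 [173.98551047 412.98381268]
```

View pics/s10.png

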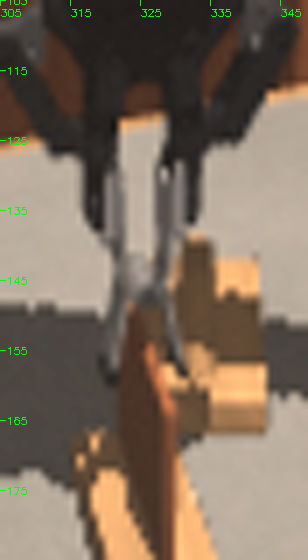

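```bash

python3 -c "
from h import *
togo([.4413,-.3025,.1605],-15)
s=cap('scene','fin');togo([.4413,-.3025,.1605],-15)"
```

```text
t 8.40 pos [ 0.4421 -0.3035  0.1616] yaw -14.82  shift mm [-1.  -0.8  1.1] turn 0.18 w 0.0221 F [ 0.6  0.6 -0.7] tilt [0.0031 0.0017]
t 8.45 pos [ 0.4421 -0.3035  0.1616] yaw -14.82  shift mm [-1.  -0.8  1.1] turn 0.18 w 0.0220 F [ 0.9  0.  -1. ] tilt [0.0031 0.0017]
```

View pics/fin.png

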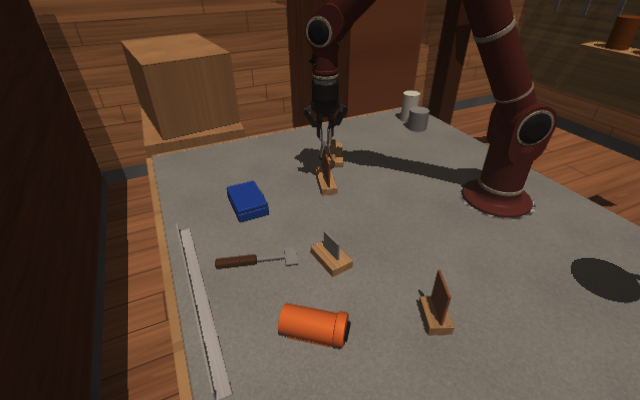

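```bash

python3 -m handwheel '0 0 0.001 0 1;0 0 0.002 0 1;-0.001 0 0.002 0 1;-0.001 0 0.002 0 1;-0.001 0 0.002 0 1;-0.001 0 0.002 0 1'
python3 -c "
from h import *
togo([.4413,-.3025,.1605],-15)
s=cap('scene');crop(s,305,105,44,80,7,'s11')"
```

```text
clock: 8.95
tool_pos: [0.4412, -0.3033, 0.1597]
orientation: [-3.139, -0.003, -0.259]
ft_force: [0.5, -0.8, -1.3]
grip_width: 0.0221
t 8.95 pos [ 0.4412 -0.3033  0.1597] yaw -14.82  shift mm [-0.1 -0.8 -0.8] turn 0.18 w 0.0221 F [ 0.5 -0.8 -1.3] tilt [0.0034 0.0016]
```

View pics/s11.png

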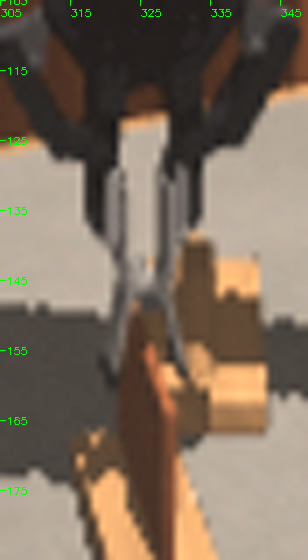

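The jaws hang on either side of the card, with tips at about (320.5,160) and (331.5,159). The card lies between them and touches neither, so I'm handing in.

```bash
python3 -c "
from station import env
print(env.job_done())"
```

```text
the job is handed in; nothing more can be done
None
```

I squeezed the clip open, lifted it straight off the strip and brought it down over the middle of the wider card. I handed the job in at about 9 s, with the clip still held wide open.

**Last checks**
- **Position:** the measured tool position is within about 1 mm and 0.2° of my estimate of the card's middle and direction. The clip leans by less than 0.3°, taken from the tool's orientation.
- **Depth:** the jaw tips are about 14 mm below the card's edge. I worked this out from the tool height and how the clip sits in the fingers, so it is good to about 2 mm.
- **Clearance:** the last picture shows a gap on each side of the card, and the wrist force was under 2 N, so nothing appears to be touching. I estimate about 11 mm free per side.
- **Other things:** in the last full view the bench items looked undisturbed. The push block was partly hidden by the gripper.

**What disagreed**
- **Finger opening:** it read 22 mm, where 24 mm is given for handles at the stop. The pictures show the handles parallel and the jaws fully open.
- **Cameras:** the two views disagreed by about 3 mm across the card, and I aimed between them.
- **Top view:** the arm hid the final spot from above, so the last picture check is from the scene camera alone.

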